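# Sweep the offcuts off the tube-cutting station and hang up the brush

### The job

Take the brush and sweep all four offcuts (two orange, two black) off the deck of the cutting station into the red waste tray, moving them only with the brush, never with the gripper or the arm. Then hang the brush by its hook on the steel rail behind the deck and let go of it. Do not disturb the finished brass spacers in the white tray or anything else standing about.

Things in the scene. Friction and masses are not known exactly. Their poses are not given: they have to be found in the camera images.
- brush: Hand brush standing on its bristles, 140 g: green bristle block 24 (x) x 58 (y) mm, 30 mm high; wooden back 26 x 60 mm up to 45 mm; square upright grip 26 x 26 mm on the centre, 45 to 95 mm up. A steel hanging hook, 18 mm wide (y), sticks out to +x: see its own point. It sweeps with its broad faces, which look to +x and -x. Origin: centre of the underside; z up.
- brush_hook (a point): Middle of the mouth of the brush's hook, on the underside of its arm: 29 mm along the brush's x, 84 mm up. The arm is 84 to 88 mm up and runs from the grip out to 49 mm from the centre; there a 4 mm thick prong hangs down to 60 mm up. The mouth opens downwards and is 32 mm wide (brush x from 13 to 45 mm).
- deck: Fixed deck of the tube-cutting station: aluminium slab 208 (x) x 240 (y) mm, top 45 mm above the table. Along its front edge a blue lip (x -104 to -96 mm, 18 mm high above the deck), along its back edge a blue fence (x 94 to 104 mm, 30 mm high above the deck); both ends (+y, -y) are open. Origin: centre of the underside, on the table.
- clamp: Fixed clamp in the middle of the deck, square to it: grey block 30 (x) x 100 (y) mm, 34 mm high above the deck, with a dark post 22 x 30 mm up to 70 mm and a red knob (22 mm diameter) up to 82 mm above the deck. It splits the deck into a front lane and a back lane along y, each 70 to 90 mm wide. Origin: centre of its underside, on the deck's top.
- waste_tray: Red open waste tray, fixed against one end of the deck (its +y or -y end), 204 (x) x 102 (y) x 38 mm high, walls and floor 4 mm; its rim is 7 mm below the deck's top and there is a 3 mm gap between tray and deck. Origin: centre of the underside.
- clean_tray: White open tray for finished parts, fixed against the deck's other end, same size as the waste tray. Origin: centre of the underside.
- scrap0_mid (a point): Orange plastic block offcut, 24 x 19 x 18 mm high, 16 g. This point is its centre (9 mm above the deck at the start).
- scrap1_mid (a point): Black plastic rod stub, 24 mm diameter, 18 mm high, standing on end, 16 g. This point is its centre (9 mm above the deck at the start).
- scrap2_mid (a point): Orange plastic block offcut, 24 x 19 x 18 mm high, 16 g. This point is its centre (9 mm above the deck at the start).
- scrap3_mid (a point): Black plastic rod stub, 24 mm diameter, 18 mm high, standing on end, 16 g. This point is its centre (9 mm above the deck at the start).
- rail_mid (a point): Middle of the axis of the fixed steel rail behind the deck: a horizontal round bar of 10 mm diameter along this frame's y, its axis 190 mm above the table, about 360 mm long with a post at each end.
- rail: The rail as a whole: origin on the table midway between the posts, x and y as for its middle point.
- bosshead: Fixed blue boss clamp on the rail, 26 (x) x 34 (y) x 36 mm high, with a black screw to its +x side. It blocks that part of the rail. Origin: centre of its underside, 18 mm below the rail's axis.
- spacer0: Finished brass spacer, 28 mm diameter, 22 mm high, standing in the white tray. Origin: centre of its underside.
- spacer1: Finished brass spacer, 28 mm diameter, 22 mm high, standing in the white tray. Origin: centre of its underside.
- bottle: White bottle with red cap, 60 mm diameter, 170 mm high. Origin: centre of its underside.
- jar: Amber jar, 64 mm diameter, 95 mm high. Origin: centre of its underside.
- beaker: Glass beaker, 68 mm diameter, 90 mm high. Origin: centre of its underside.
- spanner: Steel spanner 150 mm long lying on the table. Origin: centre of its underside.
- controller: Fixed blue control box, 90 x 130 mm, 71 mm high with its knob. Origin: centre of its underside.

How it is judged:
By the outcome, as a careful person would: the job done as asked, in the order asked, and still so for the second after the job is handed in, with the robot touching nothing.
It also fails if it takes over 64 s, if anything falls off the work surface, if the arm or the gripper's body presses on something with over 40 N, if the wrist force passes 120 N, or if a joint passes its speed limit or range.

### The arm

A 6-joint arm with a two-finger parallel gripper is mounted at the origin on the work surface. World frame = base frame: x ahead of the robot, y to its left, z up, the work surface at z = 0. Lengths are in m, angles in degrees, forces in N, time in s.
With the tool pointing down it reaches from about 0.25 to 0.725 m from the base axis. Payload 9.7 kg.
Tool frame: the origin (TCP) lies between the finger pads; the fingertips stand 19 mm ahead of it and the grasp point (between the pads) is the TCP; z points along the fingers, y is the line along which they close (so a half turn about z gives the same grasp; the last joint's range is limited). The gripper opens to 85 mm and grips with 20 to 120 N. Pads are 22 mm wide; open, the fingers measure 114 mm over their backs; the gripper's body (76 mm by 85 mm) begins 54 mm behind the grasp point. The pads swing forward as they close: fully open they stand 13 mm farther back than shut.
Start: joints at [74.599, 4.979, 10.078, 95.1, 0, 90], TCP at [0.146, 0.53, 0.25] pointing down, gripper open.
Joint ranges: [-179.16, 179.16], [-48.56, 103.87], [-65.8, 70.77], [-126.05, 130.52], [-82.76, 87.17], [-180, 180]. Speed limits (degrees/s): [127.2, 127.2, 147.25, 180, 180, 180].

### API

Orientations are given as [roll, pitch, yaw] about the fixed x, y, z axes, in that order (R = Rz(yaw) Ry(pitch) Rx(roll)).
In Python, from workcell import bot gives the robot as it stands. The module is installed in compiled form; this text tells all that it offers.
- The arm moves only by the shell command python3 -m crank 'ROWS' [OPENING] [FORCE]. ROWS is JSON, a list that holds one entry, the list of rows, each a list of 6 numbers: the shift along the world's x, y, z as a fraction of full scale, then the turn, a rotation vector about the world's x, y, z as a fraction of full scale. In form: [[[x, y, z, wx, wy, wz], ...]]. A call has 1 to 20 rows; each row shifts and turns the commanded pose from where the row before left it; what a row does not reach is not made up. Full scale, the value 1, is 20 mm for a shift and 0.12 rad for a turn. A row lasts 1/12 s, in which the tool goes at most 41.7 mm and 7.16 degrees, less where a joint would pass 70% of its speed; a pose out of reach is approached as far as the arm can. A call with a number of a shift or a turn outside -1 to 1 is refused whole. A call with a gripper value outside its range is refused whole. OPENING is the opening, from 0 (shut) to 1 (fully open), set as the call begins (- or left out, the last holds). The fingers move at their own pace and stop on an object; FORCE is the grip in N (left out, the last holds). Time passes only in rows, so rows that do not move let the fingers close. It gives the time, the measured TCP pose, the force, the opening and the grip force at its end, in the units of the state.
- bot.get_obs(): the state, without advancing time (a new reading comes with each control period).
- bot.camera(name): name is "scene" or "top" or "wrist"; returns the picture (420x560x3 uint8, red, green, blue); there is no depth.
- bot.camera_model(name): a dict with "vertical_fov" (degrees; the focal length in pixels is half the picture's height over the tangent of half this angle, whatever the lens; pixels are square), "cx", "cy" (the principal point, pixels), "k1" (the pictures are not rectified: a ray, as slopes to the right and down, at radius r is drawn at 1 + k1 r^2 times it, then the intrinsics apply), "R" (3x3) and "t" (3): a world point X has camera coordinates R X + t. Camera axes: x right, y down, z forward; pixel columns grow to the right and rows downward; lengths in m; the calibration is good to about 2 mm. A picture is of the moment at which its call begins: read the wrist's pose just before it. camera_model takes no time and is no camera call; for the wrist camera it gives the pose at the moment of the call.
- bot.job_done(): hands the job in; it is judged then, once.
The state is a dict: "time": time; "q": joint angles; "qd": joint speeds; "joint_efforts": joint torques, N m; "ee_pos": TCP position; "tcp_rot": TCP orientation; "wrist_force": force on the tool from outside, world axes, zero at the start; "torque": the same for the moment, N m; "opening": finger opening in m; "grasp_force": force on a finger pad.
Only numpy, scipy, OpenCV 4.12 (cv2) and the standard library are available. Lean on these libraries where they do the work, as an engineer would, in place of code of your own. Each camera call takes 0.05 s, during which the arm holds its last target. There are 200 camera calls.

## Working session

There is one attempt and no reset: what is moved stays moved. The work goes in short steps, Python scripts to look and compute and a shell command to move; the robot and the scene stay as the last step left them, time stands still between calls to the robot, and variables do not carry over. Pictures are saved under pics/ and viewed, at most 10 in all, crops included, and the job is handed in when it is done.

```bash
mkdir -p pics; python3 - <<'E'
from workcell import bot
import cv2
for n in("scene","top"):
    cv2.imwrite(f"pics/{n}0.png",bot.camera(n)[:,:,::-1]); m=bot.camera_model(n); print(n,m)
o=bot.get_obs();print(o)
E
```

```text
scene {'vertical_fov': 48.00821703256854, 'cx': 291.64054656943705, 'cy': 216.7914251298368, 'k1': 0.030869976152955364, 'R': array([[ 0.7012139 ,  0.7129494 ,  0.00148875],
       [ 0.56961294, -0.55897859, -0.60256454],
       [-0.42876585,  0.42337464, -0.79806877]]), 't': array([-0.348794  , -0.18647322,  1.48363474])}
top {'vertical_fov': 56.826986403161335, 'cx': 273.8047632599419, 'cy': 210.62226364138394, 'k1': 0.005499317440820835, 'R': array([[-0.01626423, -0.99980602, -0.01110846],
       [-0.99545469,  0.01723411, -0.09366404],
       [ 0.09383731,  0.0095346 , -0.99554189]]), 't': array([0.00952533, 0.52883834, 1.06358058])}
{'time': 0.1, 'q': array([ 7.45993053e+01,  5.00792009e+00,  1.00407684e+01,  9.50997808e+01,
       -2.24228564e-03,  9.00000653e+01]), 'qd': array([-0.02895252, -0.13196146,  0.15739025, -0.0380482 ,  0.01873037,
        0.01355757]), 'joint_efforts': array([-4.21530140e-04, -5.21560264e+01,  4.65654802e+01,  1.59403105e-02,
       -4.09187010e-05,  1.59928169e-05]), 'ee_pos': array([0.146026  , 0.53007973, 0.24967012]), 'tcp_rot': array([-1.79933068e+02,  2.24236040e-03,  1.64599243e+02]), 'wrist_force': array([-0.18850902, -0.39483799,  0.00173837]), 'torque': array([ 0.02980715,  0.03038366, -0.01372346]), 'grasp_force': 0.0, 'opening': 0.08547043952764033}
```

View pics/scene0.png

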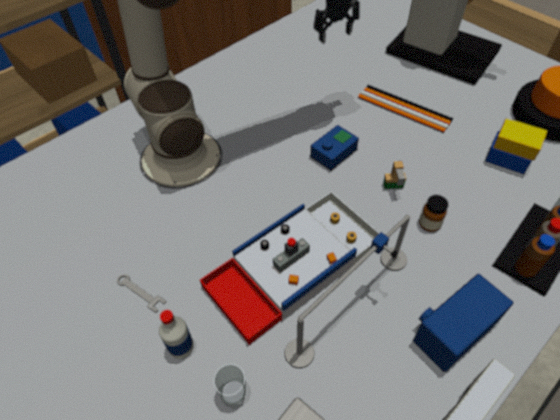

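View pics/top0.png

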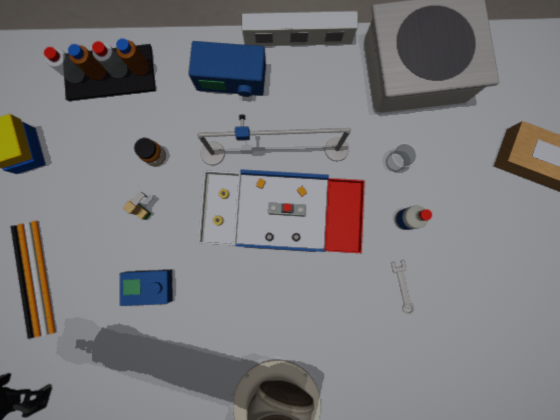

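The deck is centred near top (282,210), with the red tray on the right (-y), the white tray on the left, blocks in the back lane and rods in the front lane. The brush is at top (138,206) and scene (396,177). Next I'll zoom in and measure.

```bash
cat > h.py <<'E'
import numpy as np, cv2
from workcell import bot
def K(m):
    f=210/np.tan(np.radians(m['vertical_fov'])/2); return np.array([[f,0,m['cx']],[0,f,m['cy']],[0,0,1.]]),np.array([m['k1'],0,0,0.])
def pix(m,X):
    k,d=K(m); return cv2.projectPoints(np.atleast_2d(np.float64(X)),cv2.Rodrigues(m['R'])[0],m['t'],k,d)[0][:,0]
def ray(m,uv,z):
    k,d=K(m); p=cv2.undistortPoints(np.float64(uv).reshape(-1,1,2),k,d)[:,0]
    D=np.c_[p,np.ones(len(p))]@m['R']; C=-m['R'].T@m['t']
    return C+D*((z-C[2])/D[:,2])[:,None]
E
python3 - <<'E'
from h import *
a=cv2.imread('pics/top0.png');s=cv2.imread('pics/scene0.png')
A=cv2.resize(a[110:260,110:380],None,fx=2.9,fy=2.9,interpolation=cv2.INTER_CUBIC)[:,:783]
cv2.imwrite('pics/topc.png',A)
t=bot.camera_model('top');sc=bot.camera_model('scene')
def blobs(im,lo,hi,m,zs,name,roi,mn=12):
    h=cv2.cvtColor(im,cv2.COLOR_BGR2HSV);k=cv2.inRange(h,lo,hi);q=np.zeros_like(k);q[roi[1]:roi[3],roi[0]:roi[2]]=k[roi[1]:roi[3],roi[0]:roi[2]]
    for c in cv2.findContours(q,cv2.RETR_EXTERNAL,2)[0]:
        if cv2.contourArea(c)<mn: continue
        (u,v),wh,an=cv2.minAreaRect(c); print(name,np.round((u,v),1),np.round(wh,1),round(an),ray(m,[(u,v)],zs)[0].round(4), 'box',ray(m,cv2.boxPoints(((u,v),wh,an)),zs)[:,:2].round(3).tolist() if max(wh)>20 else '')
R=(190,110,380,260)
blobs(a,(5,120,120),(22,255,255),t,.058,'orange',R)
blobs(a,(0,0,0),(180,255,45),t,.062,'black',(240,210,320,250),8)
blobs(a,(0,180,100),(4,255,255),t,.038,'red',R)
blobs(a,(105,100,60),(130,255,255),t,.06,'blue',R)
blobs(a,(40,60,20),(85,255,255),t,.015,'green',(115,180,165,230),3)
blobs(s,(40,60,20),(85,255,255),sc,.015,'greenS',(370,150,420,200),3)
E
```

```text
orange [301.5 191. ] [7.8 6.4] 45 [ 0.5783 -0.0761  0.058 ] box 
orange [260.4 183.2] [6.3 8. ] 27 [0.6018 0.0358 0.058 ] box 
red [287.  207.5] [7. 6.] 90 [ 0.5357 -0.0362  0.038 ] box 
red [343.2 216.5] [33.5 69.7] 3 [ 0.5082 -0.1907  0.038 ] box [[0.416, -0.137], [0.608, -0.152], [0.602, -0.245], [0.41, -0.228]]
blue [279.5 247.5] [87.3  2.4] 4 [ 0.4258 -0.0134  0.06  ] box [[0.432, 0.104], [0.438, 0.104], [0.42, -0.13], [0.413, -0.13]]
blue [284.5 174. ] [87.3  4.1] 3 [ 0.6256 -0.0305  0.06  ] box [[0.629, 0.089], [0.641, 0.088], [0.622, -0.15], [0.611, -0.149]]
blue [241.5 131.5] [ 9. 13.] 90 [0.7471 0.0861 0.06  ] box 
green [147.  215.5] [2.1 7.8] 45 [0.5222 0.3604 0.015 ] box 
greenS [393. 185.] [ 6. 18.] 90 [0.5449 0.3736 0.015 ] box
```

View pics/topc.png

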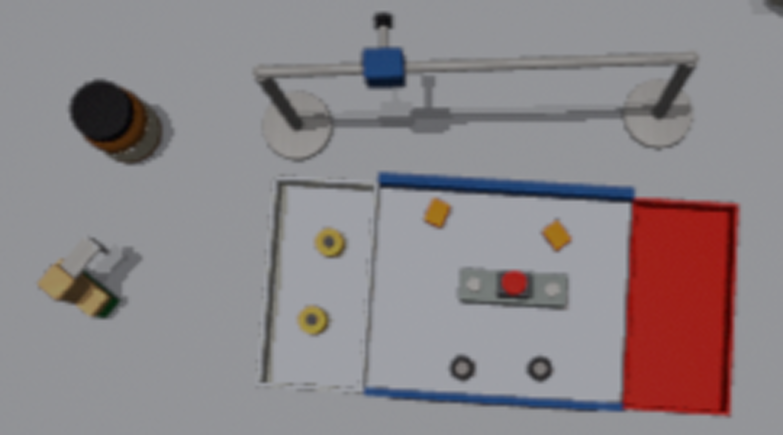

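The crop shows the brush grip top at about (57,280), with its hook pointing up and right. The blocks are at (437,212) and (556,235), the rods at (462,368) and (540,368). The rail runs (255,71)–(694,58) and its boss is at (384,67).

```bash
python3 - <<'E'
from h import *
t=bot.camera_model('top');w=bot.camera_model('wrist')
c=lambda *p:[(110+u/2.9,110+v/2.9) for u,v in p]
# deck top corners: back fence inner/outer ends, lip ends ; z
print('fence top outer L,R',ray(t,c((380,173),(634,188)),.075).round(4).tolist())
print('lip top outer L,R',ray(t,c((366,394),(622,410)),.063).round(4).tolist())
print('clamp corners z.079',ray(t,c((461,266),(568,273),(566,308),(458,300)),.079)[:,:2].round(4).tolist())
S=ray(t,c((437,212),(556,235),(462,367),(540,367)),.063);print('scraps',S[:,:2].round(4).tolist())
print('rail',ray(t,c((258,71),(692,59)),.19).round(4).tolist(),'boss',ray(t,c((385,65)),.2).round(4))
print('grip top',ray(t,c((57,280)),.095).round(4))
print('red far',ray(t,c((736,205),(728,413)),.038).round(4).tolist())
C=-w['R'].T@w['t'];print('wrist cam',C.round(3),w['R'].round(3).tolist(),w['vertical_fov'])
E
```

```text
fence top outer L,R [[0.637, 0.0869, 0.075], [0.6185, -0.149, 0.075]]
lip top outer L,R [[0.432, 0.1028, 0.063], [0.4135, -0.1335, 0.063]]
clamp corners z.079 [[0.5479, 0.0127], [0.5397, -0.0856], [0.5075, -0.083], [0.5165, 0.0159]]
scraps [[0.6012, 0.0348], [0.5774, -0.0764], [0.4555, 0.0135], [0.4543, -0.0588]]
rail [[0.702, 0.1776, 0.19], [0.7051, -0.185, 0.19]] boss [[0.702  0.0703 0.2   ]]
grip top [[0.5397 0.3795 0.095 ]]
red far [[0.607, -0.2512, 0.038], [0.4088, -0.2361, 0.038]]
wrist cam [0.078 0.55  0.374] [[0.265, 0.964, -0.001], [0.926, -0.254, 0.281], [0.27, -0.075, -0.96]] 63.53759873088824
```

```bash
python3 -m crank '[[[0.98,-0.375,-0.1,0,0,-0.24],[0.98,-0.375,-0.1,0,0,-0.24],[0.98,-0.375,-0.1,0,0,-0.24],[0.98,-0.375,-0.1,0,0,-0.24],[0.98,-0.375,-0.1,0,0,-0.24],[0.98,-0.375,-0.1,0,0,-0.24],[0.98,-0.375,-0.1,0,0,-0.24],[0.98,-0.375,-0.1,0,0,-0.24],[0.98,-0.375,-0.1,0,0,-0.24],[0.98,-0.375,-0.1,0,0,-0.24],[0.98,-0.375,-0.1,0,0,-0.24],[0.98,-0.375,-0.1,0,0,-0.24],[0.98,-0.375,-0.1,0,0,-0.24],[0.98,-0.375,-0.1,0,0,-0.24],[0.98,-0.375,-0.1,0,0,-0.24],[0.98,-0.375,-0.1,0,0,-0.24],[0.98,-0.375,-0.1,0,0,-0.24],[0.98,-0.375,-0.1,0,0,-0.24],[0.98,-0.375,-0.1,0,0,-0.24],[0.98,-0.375,-0.1,0,0,-0.24]]]' 1; python3 -m crank '[[[0,0,0,0,0,0],[0,0,0,0,0,0]]]'
python3 - <<'E'
from h import *
print(bot.get_obs()['q'].round(1),bot.camera_model('wrist'))
cv2.imwrite('pics/w1.png',bot.camera('wrist')[:,:,::-1])
E
```

```text
time: 1.77
ee_pos: [0.5389, 0.3797, 0.2096]
tcp_rot: [-179.9, -0.0, 131.5]
wrist_force: [0.2, 0.1, -0.1]
opening: 0.0857
grasp_force: 0.0
time: 1.93
ee_pos: [0.5385, 0.3796, 0.2092]
tcp_rot: [-179.9, -0.0, 131.5]
wrist_force: [-0.5, 0.9, -0.0]
opening: 0.0853
grasp_force: 0.0
[35.2 20.  23.2 93.3  0.  83.7] {'vertical_fov': 63.53759873088824, 'cx': 278.3185555887935, 'cy': 214.88937278006983, 'k1': -0.04461571114368066, 'R': array([[ 0.74835087,  0.66330096, -0.00167384],
       [ 0.63706232, -0.71804051,  0.28030239],
       [ 0.18472296, -0.21083088, -0.95991029]]), 't': array([-0.65546275, -0.09572353,  0.32017683])}
```

View pics/w1.png

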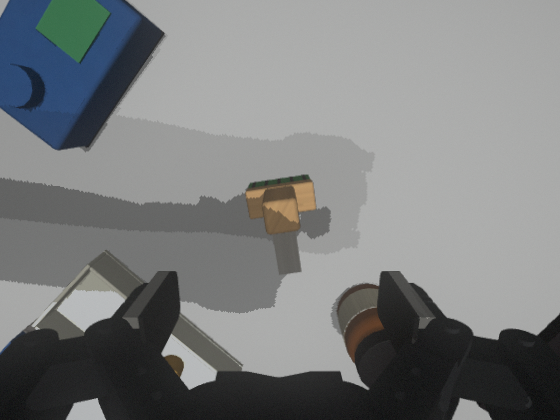

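Wrist view: the grip top is at about (282,215), the hook arm ends at (290,272), and the edge of the back runs (247,192)–(314,181). The jar is near (365,330), so I'll check its clearance.

```bash
python3 - <<'E'
from h import *
a=cv2.imread('pics/w1.png');w=bot.camera_model('wrist');t=bot.camera_model('top')
h=cv2.cvtColor(a,cv2.COLOR_BGR2HSV)
cv2.imwrite('pics/w1c.png',cv2.resize(a[165:285,230:340],None,fx=5,fy=5,interpolation=cv2.INTER_CUBIC))
for n,z,p in(('edge',.045,[(247,192),(314,181)]),('hook',.088,[(285,235),(290,272)]),('grip',.095,[(282,215)])):
    P=ray(w,p,z);print(n,P.round(4).tolist(),np.degrees(np.arctan2(*(P[-1]-P[0])[[1,0]])).round(1))
print('jar',ray(t,[(110+102/2.9,110+110/2.9)],.095))
E
```

```text
edge [[0.5132, 0.3681, 0.045], [0.5501, 0.4139, 0.045]] 51.1
hook [[0.5535, 0.3715, 0.088], [0.5773, 0.3509, 0.088]] -40.8
grip [[0.5397, 0.3834, 0.095]] 0.0
jar [[0.69643277 0.34079729 0.095     ]]
```

View pics/w1c.png

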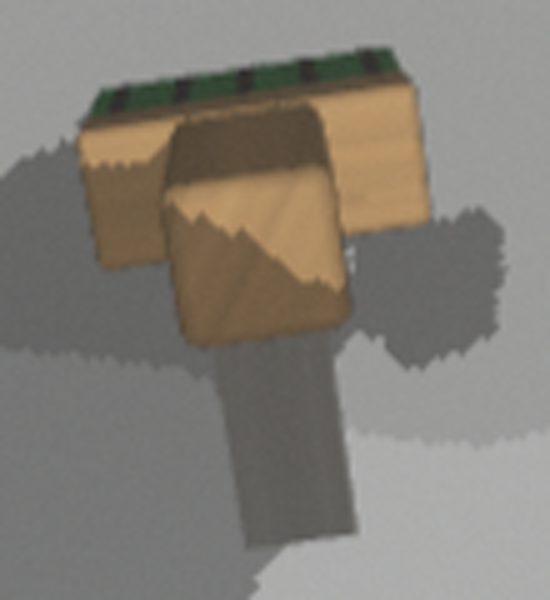

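The zoom gives clean corners for the grip, the back and the hook end.

```bash
python3 - <<'E'
from h import *
w=bot.camera_model('wrist')
f=lambda z,*p:ray(w,[(230+u/5,165+v/5) for u,v in p],z)[:,:2]
ang=lambda d:np.degrees(np.arctan2(d[1],d[0])).round(1)
B=f(.045,(80,128),(412,84),(430,220),(103,268));G=f(.095,(165,187),(330,168),(350,305),(190,347));H=f(.088,(247,548),(357,535))
print(B.mean(0),ang(B[1]-B[0]),ang(B[2]-B[3]),np.linalg.norm(B[1]-B[0]))
print(G.mean(0),ang(G[1]-G[0]),ang(G[2]-G[3]));print(H.mean(0),ang(H.mean(0)-B.mean(0)),np.linalg.norm(H.mean(0)-B.mean(0)),ang(H[1]-H[0]))
E
```

```text
[0.54025523 0.38238021] 49.3 50.3 0.05800151737414863
[0.53987646 0.38293935] 48.4 57.1
[0.57834149 0.35030772] -40.1 0.04979164501800947 49.0
```

```bash
python3 -m crank '[[[0.04,0.075,0,0,0,0.59],[0.04,0.075,0,0,0,0.59],[0,0,-0.9,0,0,0],[0,0,-0.9,0,0,0],[0,0,-0.9,0,0,0],[0,0,-0.9,0,0,0],[0,0,-0.9,0,0,0],[0,0,-0.9,0,0,0],[0,0,-0.8,0,0,0],[0,0,-0.46,0,0,0],[0,0,0,0,0,0]]]' 1; python3 -m crank '[[[0,0,0,0,0,0],[0,0,0,0,0,0],[0,0,0,0,0,0],[0,0,0,0,0,0],[0,0,0,0,0,0],[0,0,0,0,0,0],[0,0,0,0,0,0],[0,0,0,0,0,0]]]' 0 70
```

```text
time: 2.9
ee_pos: [0.538, 0.3831, 0.0749]
tcp_rot: [-179.8, -0.1, 139.8]
wrist_force: [-0.8, 1.3, 0.1]
opening: 0.0854
grasp_force: 0.0
time: 3.57
ee_pos: [0.54, 0.3835, 0.078]
tcp_rot: [179.9, 0.0, 139.7]
wrist_force: [-0.3, 0.6, 5.5]
opening: 0.0254
grasp_force: 69.5
```

```bash
python3 -m crank '[[[0,0,1,0,0,0],[0,0,1,0,0,0],[0,0,1,0,0,0],[0,0,1,0,0,0],[0.159,-0.973,0.0625,0,0,-0.4925],[0.159,-0.973,0.0625,0,0,-0.4925],[0.159,-0.973,0.0625,0,0,-0.4925],[0.159,-0.973,0.0625,0,0,-0.4925],[0.159,-0.973,0.0625,0,0,-0.4925],[0.159,-0.973,0.0625,0,0,-0.4925],[0.159,-0.973,0.0625,0,0,-0.4925],[0.159,-0.973,0.0625,0,0,-0.4925],[0.159,-0.973,0.0625,0,0,-0.4925],[0.159,-0.973,0.0625,0,0,-0.4925],[0.159,-0.973,0.0625,0,0,-0.4925],[0.159,-0.973,0.0625,0,0,-0.4925],[0.159,-0.973,0.0625,0,0,-0.4925],[0.159,-0.973,0.0625,0,0,-0.4925],[0.159,-0.973,0.0625,0,0,-0.4925],[0.159,-0.973,0.0625,0,0,-0.4925]]]'; python3 -m crank '[[[0,0,0,0,0,0],[0,0,0,0,0,0]]]'
python3 - <<'E'
from h import *
T=bot.camera('top');W=bot.camera('wrist')
a=cv2.resize(T[110:260,190:370],None,fx=2.6,fy=2.6,interpolation=cv2.INTER_CUBIC)
b=cv2.resize(W,None,fx=.59,fy=.93)[:390]
cv2.imwrite('pics/c2.png',np.hstack([a,cv2.resize(W,(330,390))])[:,:,::-1])
cv2.imwrite('pics/w2.png',W[:,:,::-1]);np.save('w2.npy',bot.camera_model('wrist'),allow_pickle=True)
E
```

```text
time: 5.23
ee_pos: [0.5904, 0.0708, 0.1767]
tcp_rot: [-180.0, 0.0, 85.4]
wrist_force: [-1.3, -0.3, -1.3]
opening: 0.0251
grasp_force: 69.2
time: 5.4
ee_pos: [0.5905, 0.071, 0.1767]
tcp_rot: [-180.0, 0.0, 85.5]
wrist_force: [0.5, 0.5, -2.3]
opening: 0.025
grasp_force: 69.2
```

View pics/c2.png

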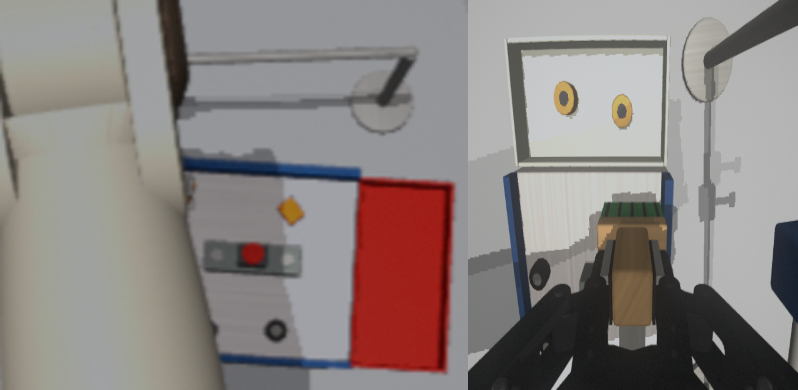

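The right half (wrist) shows the brush held upright over the back lane, between the fence and the clamp. The left half (top) shows the arm hiding the +y end. Descending.

```bash
python3 -m crank '[[[0,0.05,-0.6,0,0,0],[0,0,-0.6,0,0,0],[0,0,-0.6,0,0,0],[0,0,-0.4,0,0,0],[0,0,-0.2,0,0,0],[0,0,0,0,0,0],[0,0,0,0,0,0]]]'
python3 - <<'E'
from h import *
W=bot.camera('wrist');cv2.imwrite('pics/w3.png',cv2.resize(W[150:420],(800,386*1))[:,:,::-1])
E
```

```text
time: 6.08
ee_pos: [0.5904, 0.073, 0.1289]
tcp_rot: [-180.0, 0.0, 85.5]
wrist_force: [-0.2, -0.8, -1.1]
opening: 0.0252
grasp_force: 69.3
```

View pics/w3.png

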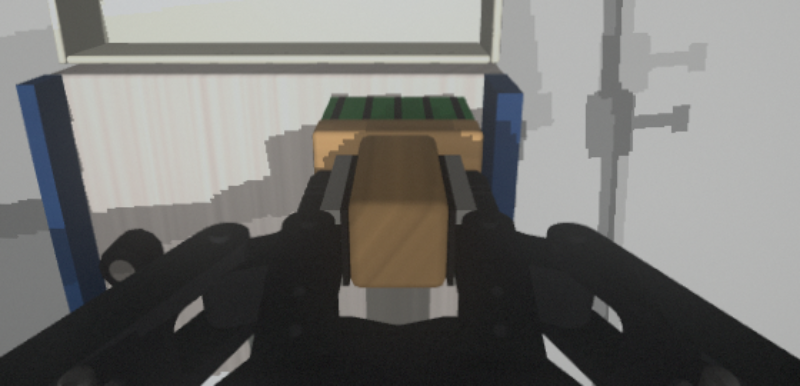

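Clear of the fence by about 5 mm. Lowering 4 mm more, then sweeping the back lane.

```bash
python3 -m crank '[[[0,0,-0.1,0,0,0],[0,0,-0.1,0,0,0],[0,0,0,0,0,0],[0,0,0,0,0,0]]]'; python3 -m crank '[[[-0.0233,-0.299,0,0,0,0],[-0.0389,-0.4985,0,0,0,0],[-0.0389,-0.4985,0,0,0,0],[-0.0389,-0.4985,0,0,0,0],[-0.0389,-0.4985,0,0,0,0],[-0.0389,-0.4985,0,0,0,0],[-0.0389,-0.4985,0,0,0,0],[-0.0389,-0.4985,0,0,0,0],[-0.0389,-0.4985,0,0,0,0],[-0.0389,-0.4985,0,0,0,0],[-0.0389,-0.4985,0,0,0,0],[-0.0389,-0.4985,0,0,0,0],[-0.0389,-0.4985,0,0,0,0],[-0.0389,-0.4985,0,0,0,0]]]'
```

```text
time: 6.47
ee_pos: [0.5906, 0.0729, 0.1251]
tcp_rot: [180.0, -0.0, 85.5]
wrist_force: [1.0, -0.0, -1.6]
opening: 0.0252
grasp_force: 69.3
time: 7.63
ee_pos: [0.5799, -0.0637, 0.1251]
tcp_rot: [180.0, 0.0, 85.5]
wrist_force: [0.3, 0.3, -1.2]
opening: 0.0252
grasp_force: 69.3
```

```bash
python3 -m crank '[[[-0.0389,-0.4985,0,0,0,0],[-0.0389,-0.4985,0,0,0,0],[-0.0389,-0.4985,0,0,0,0],[-0.0389,-0.4985,0,0,0,0],[-0.0389,-0.4985,0,0,0,0],[-0.0389,-0.4985,0,0,0,0],[-0.0389,-0.4985,0,0,0,0],[-0.0389,-0.4985,0,0,0,0],[-0.0389,-0.4985,0,0,0,0],[-0.0389,-0.4985,0,0,0,0],[-0.0389,-0.4985,0,0,0,0],[-0.0389,-0.4985,0,0,0,0],[0,0,0,0,0,0],[0,0,0,0,0,0]]]'; python3 -m crank '[[[0,0,0.8,0,0,0],[0,0,1,0,0,0],[0,0,1,0,0,0],[0,0,0.7,0,0,0],[0,0,0,0,0,0]]]'
python3 - <<'E'
from h import *
T=bot.camera('top');S=bot.camera('scene');W=bot.camera('wrist')
f=lambda A,w:cv2.resize(A,(w,400),interpolation=cv2.INTER_CUBIC)
cv2.imwrite('pics/c4.png',np.hstack([f(T[150:260,220:370],400),f(S[190:350,190:350],400)])[:,:,::-1])
E
```

```text
time: 8.8
ee_pos: [0.5705, -0.1829, 0.125]
tcp_rot: [-180.0, -0.0, 85.5]
wrist_force: [0.0, 0.6, -0.5]
opening: 0.0251
grasp_force: 69.3
time: 9.22
ee_pos: [0.5717, -0.1821, 0.1985]
tcp_rot: [179.7, 0.1, 85.6]
wrist_force: [1.2, -0.3, -0.5]
opening: 0.0251
grasp_force: 69.3
```

View pics/c4.png

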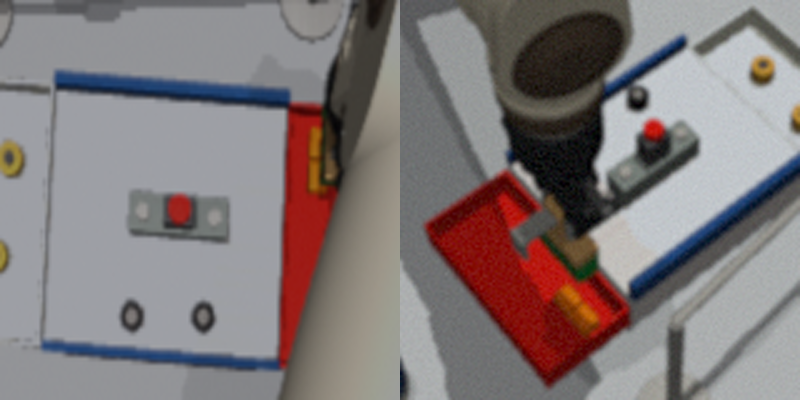

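Both blocks lie in the red tray. Now the front lane: go around the clamp, then descend behind the rods.

```bash
python3 -m crank '[[[-1,0,0,0,0,0],[-1,0,0,0,0,0],[-1,0.2,0,0,0,0],[-1,0.9,0,0,0,0],[-0.9,0.9,0,0,0,0],[-0.1,0.99,0,0,0,0],[0,0.99,0,0,0,0],[0,0.99,0,0,0,0],[0,0.99,0,0,0,0],[0,0.99,0,0,0,0],[0,0.99,0,0,0,0],[0,0.99,0,0,0,0],[0,0.99,0,0,0,0],[0,0.99,0,0,0,0],[0,1,0,0,0,0],[0,0,0,0,0,0],[0,0,-0.9,0,0,0],[0,0,-0.9,0,0,0],[0,0,0,0,0,0]]]'
python3 - <<'E'
from h import *
W=bot.camera('wrist');cv2.imwrite('pics/w5.png',cv2.resize(W[150:420],(800,386))[:,:,::-1])
E
```

```text
time: 10.95
ee_pos: [0.4687, 0.0557, 0.1547]
tcp_rot: [-179.7, 0.1, 85.6]
wrist_force: [-1.5, 0.4, -1.5]
opening: 0.0247
grasp_force: 69.6
```

View pics/w5.png

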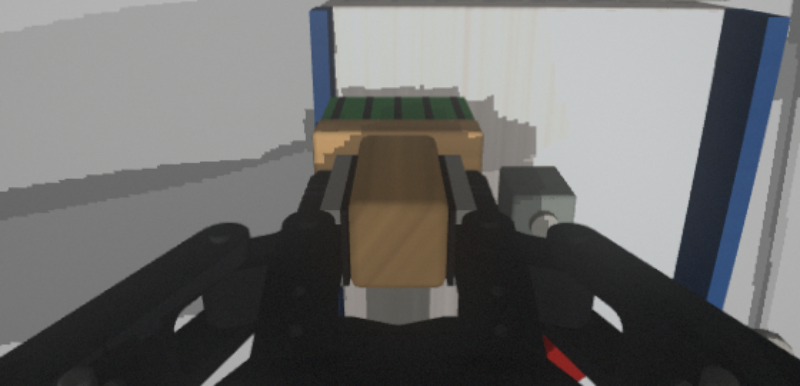

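Slightly near the lip, so I'll shift 3 mm away from it, descend and sweep.

```bash
python3 -m crank '[[[0.15,0,-0.3,0,0,0],[0,0,-0.6,0,0,0],[0,0,-0.4,0,0,0],[0,0,-0.16,0,0,0],[0,0,0,0,0,0],[0,0,0,0,0,0]]]'; python3 -m crank '[[[-0.0233,-0.299,0,0,0,0],[-0.0389,-0.4985,0,0,0,0],[-0.0389,-0.4985,0,0,0,0],[-0.0389,-0.4985,0,0,0,0],[-0.0389,-0.4985,0,0,0,0],[-0.0389,-0.4985,0,0,0,0],[-0.0389,-0.4985,0,0,0,0],[-0.0389,-0.4985,0,0,0,0],[-0.0389,-0.4985,0,0,0,0],[-0.0389,-0.4985,0,0,0,0],[-0.0389,-0.4985,0,0,0,0]]]'
```

```text
time: 11.5
ee_pos: [0.4735, 0.0558, 0.1299]
tcp_rot: [-180.0, 0.0, 85.5]
wrist_force: [-0.1, 0.0, -1.6]
opening: 0.0251
grasp_force: 69.7
time: 12.42
ee_pos: [0.4653, -0.0508, 0.1299]
tcp_rot: [180.0, -0.0, 85.5]
wrist_force: [0.6, -0.0, -1.7]
opening: 0.0253
grasp_force: 69.7
```

```bash
python3 -m crank '[[[-0.0389,-0.4985,-0.07,0,0,0],[-0.0389,-0.4985,-0.07,0,0,0],[-0.0389,-0.4985,-0.06,0,0,0],[-0.0389,-0.4985,0,0,0,0],[-0.0389,-0.4985,0,0,0,0],[-0.0389,-0.4985,0,0,0,0],[-0.0389,-0.4985,0,0,0,0],[-0.0389,-0.4985,0,0,0,0],[-0.0389,-0.4985,0,0,0,0],[-0.0389,-0.4985,0,0,0,0],[-0.0389,-0.4985,0,0,0,0],[-0.0389,-0.4985,0,0,0,0],[-0.0389,-0.4985,0,0,0,0],[0,0,0,0,0,0],[0,0,0,0,0,0]]]'; python3 -m crank '[[[0,0,0.8,0,0,0],[0,0,1,0,0,0],[0,0,1,0,0,0],[0,0,1,0,0,0],[0,0,0.8,0,0,0],[0,0,0,0,0,0]]]'
python3 - <<'E'
from h import *
T=bot.camera('top');S=bot.camera('scene');W=bot.camera('wrist')
f=lambda A,w:cv2.resize(A,(w,400),interpolation=cv2.INTER_CUBIC)
cv2.imwrite('pics/c6.png',np.hstack([f(T[110:260,190:370],400),f(S[190:350,190:350],400)])[:,:,::-1])
E
```

```text
time: 13.67
ee_pos: [0.4552, -0.18, 0.1258]
tcp_rot: [-180.0, -0.0, 85.5]
wrist_force: [-0.1, -0.1, -2.0]
opening: 0.025
grasp_force: 69.7
time: 14.17
ee_pos: [0.4563, -0.1794, 0.2212]
tcp_rot: [179.7, 0.1, 85.6]
wrist_force: [0.2, -0.5, -1.3]
opening: 0.0261
grasp_force: 69.9
```

View pics/c6.png

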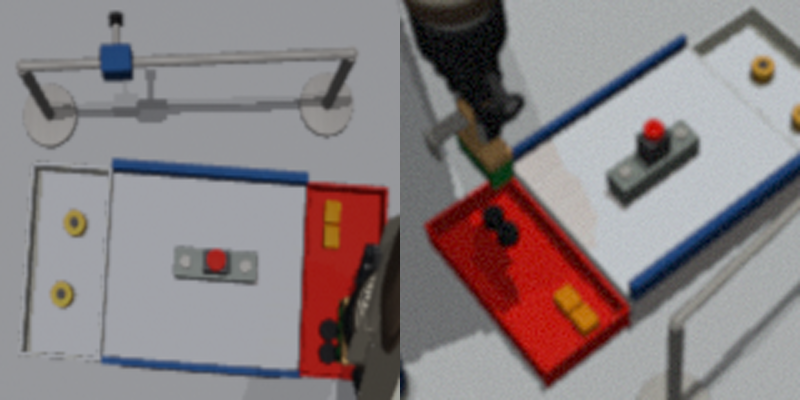

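All four offcuts are in the red tray: blocks at (332,223) and rods at (330,340) in the left half. The deck is empty and the spacers are untouched. Turning the brush toward the rail and refining the rail position numerically.

```bash
python3 -m crank '[[[0.41,0.3,0.06,0,0,0.69],[0.41,0.3,0.06,0,0,0.69],[0.41,0.3,0.06,0,0,0.69],[0.41,0.3,0.06,0,0,0.69],[0.41,0.3,0.06,0,0,0.69],[0.41,0.3,0.06,0,0,0.69],[0.41,0.3,0.06,0,0,0.69],[0.41,0.3,0.06,0,0,0.69],[0.41,0.3,0.06,0,0,0.69],[0.41,0.3,0.06,0,0,0.69],[0.41,0.3,0.06,0,0,0.69],[0.41,0.3,0.06,0,0,0.69],[0.41,0.3,0.06,0,0,0.69],[0.41,0.3,0.06,0,0,0.69],[0.41,0.3,0.06,0,0,0.69],[0.41,0.3,0.06,0,0,0.69],[0.41,0.3,0.06,0,0,0.69],[0.41,0.3,0.06,0,0,0.69],[0.41,0.3,0.06,0,0,0.69],[0.41,0.3,0.06,0,0,0.69]]]'; python3 -m crank '[[[0,0,0,0,0,0],[0,0,0,0,0,0]]]'
python3 - <<'E'
from h import *
t=bot.camera_model('top');sc=bot.camera_model('scene');w=bot.camera_model('wrist')
print(bot.get_obs()['q'].round(1))
g=cv2.imread('pics/top0.png',0).astype(int)
for c in(265,290,315,335): print(c,g[124:140,c])
s=cv2.imread('pics/scene0.png',0).astype(int)
# scene: predicted rail row at given columns, profile along the column
for y in(-.14,-.08,-.02):
    u,v=pix(sc,[.7035-.0085*(y),y,.19])[0]; print('scene',y,(u.round(1),v.round(1)),s[int(v)-8:int(v)+9,int(round(u))])
W=cv2.cvtColor(bot.camera('wrist'),cv2.COLOR_RGB2GRAY).astype(int)
for y in(-.14,-.1,-.02,.02):
    u,v=pix(w,[.7035-.0085*y,y,.19])[0]; print('wrist',y,(u.round(1),v.round(1)),W[max(0,int(v)-20):int(v)+21:2,int(round(u))] if 0<=u<560 and 0<=v<420 else '')
E
```

```text
time: 15.98
ee_pos: [0.6192, -0.0589, 0.24]
tcp_rot: [180.0, -0.2, -179.3]
wrist_force: [-0.0, -0.4, -1.6]
opening: 0.0254
grasp_force: 69.8
time: 16.15
ee_pos: [0.619, -0.0592, 0.2402]
tcp_rot: [180.0, -0.1, -179.7]
wrist_force: [-0.5, -0.5, -1.8]
opening: 0.0252
grasp_force: 69.8
[-5.5 15.1 20.6 95.6 -0.  -5.8]
265 [148 148 148 148 148 146 125 127 145 122 105 141 148 149 148 148]
290 [148 148 148 148 146 129 126 142 123 103 140 147 148 149 148 149]
315 [148 148 148 148 146 129 135 124 104 121 144 148 148 148 148 148]
335 [147 148 148 146 127 129 128 112 108 141 148 148 147 139 138 137]
scene -0.14 (np.float64(313.9), np.float64(303.7)) [ 78  99 124 149 159 154 140 136 133 136 133 122 116 121 135 155 159]
scene -0.08 (np.float64(333.4), np.float64(285.4)) [ 78  77  80  86 104 120 129 129 134 136 132 122 108 120 141 155 161]
scene -0.02 (np.float64(352.0), np.float64(268.1)) [ 69  79  78  76  82  87 105 127 138 131 122 119 137 152 160 158 159]
wrist -0.14 (np.float64(148.8), np.float64(374.4)) [44 42 41 41 44 41 41 42 40 40 35 39 37 33 33 34 32 31 35 33 36]
wrist -0.1 (np.float64(211.8), np.float64(375.0)) [38 37 35 37 33 38 32 33 30 33 32 30 31 31 33 33 28 31 27 28 32]
wrist -0.02 (np.float64(339.1), np.float64(374.8)) [35 33 34 32 34 35 32 32 32 34 33 34 31 34 32 33 34 30 32 31 32]
wrist 0.02 (np.float64(402.2), np.float64(373.9)) [42 39 41 41 40 36 41 38 36 37 41 52 53 42 28 30 26 27 30 30 36]
```

```bash
python3 -m crank '[[[0.6,0,0,0,0,0],[0.8,0,0,0,0,0],[0.8,0,0,0,0,0],[0.75,0,0,0,0,0],[0,0,0,0,0,0],[0,0,0,0,0,0]]]'; python3 -m crank '[[[0,0,-0.4,0,0,0],[0,0,-0.5,0,0,0],[0,0,-0.5,0,0,0],[0,0,-0.5,0,0,0],[0,0,-0.3,0,0,0],[0,0,-0.15,0,0,0],[0,0,0,0,0,0],[0,0,0,0,0,0]]]'
```

```text
time: 16.7
ee_pos: [0.6779, -0.0598, 0.2408]
tcp_rot: [180.0, -0.1, -179.7]
wrist_force: [0.3, -0.3, -1.0]
opening: 0.0259
grasp_force: 69.8
time: 17.37
ee_pos: [0.6781, -0.0594, 0.1953]
tcp_rot: [-180.0, 0.0, -179.6]
wrist_force: [-0.2, 0.2, -1.3]
opening: 0.0251
grasp_force: 69.8
```

```bash
python3 -m crank '[[[0.054,0,-0.095,0,-0.5,0],[0.054,0,-0.095,0,-0.5,0],[0.054,0,-0.095,0,-0.5,0],[0.054,0,-0.095,0,-0.5,0],[0.054,0,-0.095,0,-0.5,0],[0.054,0,-0.095,0,-0.5,0],[0.054,0,-0.095,0,-0.5,0],[0,0,0,0,0,0],[0,0,0,0,0,0],[0,0,0,0,0,0]]]'; python3 -m crank '[[[0,0,-0.05,0,0,0],[0,0,-0.05,0,0,0],[0,0,0,0,0,0]]]'
```

```text
time: 18.2
ee_pos: [0.6862, -0.0595, 0.1828]
tcp_rot: [-179.8, 24.1, -179.5]
wrist_force: [0.7, 0.3, -1.8]
opening: 0.0251
grasp_force: 69.8
time: 18.45
ee_pos: [0.6866, -0.0594, 0.1803]
tcp_rot: [-179.8, 24.1, -179.5]
wrist_force: [-0.6, -0.4, 1.1]
opening: 0.0252
grasp_force: 70.4
```

```bash
python3 -m crank '[[[0,0,-0.05,0,0,0],[0,0,0,0,0,0],[0,0,0,0,0,0]]]'
```

```text
time: 18.7
ee_pos: [0.6867, -0.0595, 0.1802]
tcp_rot: [-179.8, 24.2, -179.5]
wrist_force: [-1.5, -0.4, 4.9]
opening: 0.0254
grasp_force: 71.0
```

The hook arm rests on the rail at the predicted height. Release.

```bash
python3 -m crank '[[[0,0,0,0,0,0],[0,0,0,0,0,0],[0,0,0,0,0,0],[0,0,0,0,0,0],[0,0,0,0,0,0],[0,0,0,0,0,0],[0,0,0,0,0,0],[0,0,0,0,0,0],[0,0,0,0,0,0],[0,0,0,0,0,0]]]' 1; python3 - <<'E'
from h import *
W=bot.camera('wrist');m=bot.camera_model('wrist')
h=cv2.cvtColor(W,cv2.COLOR_RGB2HSV);k=cv2.inRange(h,(10,70,60),(24,190,255))
c=max(cv2.findContours(k,0,2)[0],key=cv2.contourArea);print(cv2.boundingRect(c),cv2.contourArea(c))
# predicted brush grip top centre at present pose
print(pix(m,[[.6857-.018*.407,-.06,.18+.018*.914]]))
E
```

```text
time: 19.53
ee_pos: [0.6858, -0.0594, 0.1786]
tcp_rot: [-179.8, 24.1, -179.5]
wrist_force: [-0.2, 0.3, -0.6]
opening: 0.0853
grasp_force: 0.0
(224, 220, 110, 64) 5883.5
[[275.38350579 324.07956679]]
```

```bash
python3 -m crank '[[[-0.1,0,0.23,0,0,0],[-0.2,0,0.45,0,0,0],[-0.2,0,0.45,0,0,0],[-0.2,0,0.45,0,0,0],[-0.2,0,0.45,0,0,0],[-0.2,0,0.45,0,0,0],[-0.2,0,0.45,0,0,0],[-0.2,0,0.45,0,0,0],[-0.2,0,0.45,0,0,0],[-0.2,0,0.45,0,0,0],[-0.9,0,0.4,0,0.3,0],[-0.9,0,0.4,0,0.3,0],[-0.9,0,0.4,0,0.3,0],[-0.9,0,0.4,0,0.3,0],[-0.9,0,0,0,0.3,0],[-0.9,0,0,0,0.3,0],[-0.9,0,0,0,0.3,0],[-0.9,0,0,0,0,0],[0,0,0,0,0,0],[0,0,0,0,0,0]]]'; python3 -m crank '[[[0,0,0,0,0,0],[0,0,0,0,0,0],[0,0,0,0,0,0],[0,0,0,0,0,0],[0,0,0,0,0,0],[0,0,0,0,0,0],[0,0,0,0,0,0],[0,0,0,0,0,0],[0,0,0,0,0,0],[0,0,0,0,0,0],[0,0,0,0,0,0],[0,0,0,0,0,0]]]'
python3 - <<'E'
from h import *
for n in('top','scene'):
  a=bot.camera(n);m=bot.camera_model(n);b=cv2.cvtColor(cv2.imread(f'pics/{n}0.png'),cv2.COLOR_BGR2RGB)
  h=cv2.cvtColor(a,cv2.COLOR_RGB2HSV)
  roi=(190,110,380,260) if n=='top' else (190,180,420,360)
  for nm,lo,hi in(('green',(40,60,20),(85,255,255)),('wood/brass/orange',(8,70,60),(28,255,255)),('dark',(0,0,0),(180,255,40))):
    k=cv2.inRange(h,lo,hi);q=np.zeros_like(k);q[roi[1]:roi[3],roi[0]:roi[2]]=k[roi[1]:roi[3],roi[0]:roi[2]]
    for c in cv2.findContours(q,0,2)[0]:
      if cv2.contourArea(c)>6: print(n,nm,cv2.boundingRect(c),cv2.contourArea(c))
  print(n,'rail brush pred: rail pt',pix(m,[[.7045,-.06,.19],[.72,-.06,.10],[.70,-.06,.0]]).round(0).tolist())
E
```

```text
time: 21.25
ee_pos: [0.5036, -0.0595, 0.2971]
tcp_rot: [-179.9, 9.7, -179.6]
wrist_force: [0.1, -0.0, -0.1]
opening: 0.0853
grasp_force: 0.0
time: 22.25
ee_pos: [0.5038, -0.0594, 0.2962]
tcp_rot: [-179.9, 9.6, -179.6]
wrist_force: [-0.5, -0.8, 0.0]
opening: 0.0851
grasp_force: 0.0
top green (300, 124, 6, 6) 23.0
top green (284, 124, 9, 6) 37.0
top wood/brass/orange (213, 216, 10, 9) 64.0
top wood/brass/orange (268, 204, 8, 56) 114.0
top wood/brass/orange (219, 189, 10, 10) 63.5
top wood/brass/orange (299, 188, 36, 5) 24.5
top wood/brass/orange (335, 185, 9, 10) 51.0
top wood/brass/orange (284, 133, 23, 20) 184.0
top dark (266, 207, 4, 5) 6.5
top dark (240, 115, 5, 4) 7.0
top rail brush pred: rail pt [[297.0, 132.0], [295.0, 136.0], [294.0, 152.0]]
scene green (334, 290, 28, 26) 300.5
scene wood/brass/orange (251, 304, 19, 21) 176.5
scene wood/brass/orange (330, 284, 24, 22) 239.5
scene wood/brass/orange (322, 270, 14, 17) 112.0
scene wood/brass/orange (347, 232, 10, 11) 73.0
scene wood/brass/orange (331, 213, 9, 10) 62.5
scene dark (224, 273, 13, 15) 89.5
scene dark (392, 251, 5, 7) 14.5
scene dark (286, 245, 11, 11) 51.0
scene dark (287, 180, 6, 6) 16.0
scene dark (241, 180, 29, 29) 377.5
scene rail brush pred: rail pt [[340.0, 280.0], [342.0, 304.0], [332.0, 317.0]]
```

```bash
python3 - <<'E'
from h import *
cv2.imwrite('pics/s_a.png',bot.camera('scene'))
E
python3 -m crank '[[[0,0,0,0,0,0],[0,0,0,0,0,0],[0,0,0,0,0,0],[0,0,0,0,0,0],[0,0,0,0,0,0],[0,0,0,0,0,0],[0,0,0,0,0,0],[0,0,0,0,0,0],[0,0,0,0,0,0],[0,0,0,0,0,0],[0,0,0,0,0,0],[0,0,0,0,0,0]]]'
python3 - <<'E'
from h import *
a=cv2.imread('pics/s_a.png').astype(int);b=bot.camera('scene').astype(int)
d=abs(a-b)[250:330,300:380].max(2);print(d.max(),(d>25).sum())
ok=(d>25).sum()<15
if ok: print(bot.job_done())
E
```

```text
time: 23.4
ee_pos: [0.5038, -0.0594, 0.2962]
tcp_rot: [-179.9, 9.6, -179.6]
wrist_force: [0.7, 0.1, -0.8]
opening: 0.0856
grasp_force: 0.0
26 1
the job is handed in; nothing more can be done
None
```

All four offcuts were swept into the red waste tray with the brush alone, the brush hangs still by its hook on the rail with the gripper clear of it, and the job was handed in at about 23 s.

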